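# Seat the red tapered holder in the test drive's spindle

### The arm

A 7-joint arm with a two-finger parallel gripper is mounted at the origin on the work surface. World frame = base frame: x ahead of the robot, y to its left, z up, the work surface at z = 0. Lengths are in m, angles in rad, forces in N, time in s.
With the tool pointing down it reaches from about 0.425 to 0.925 m from the base axis. Payload 6.8 kg.
Tool frame: the origin (TCP) lies at the very end of the fingers, on their centre line; the grasp point (between the pads) lies 19 mm behind it; z points along the fingers, y is the direction in which the jaws open and shut (so a half turn about z gives the same grasp; the last joint's range is limited). The gripper opens to 85 mm and grips with 20 to 120 N. Pads are 22 mm wide; open, the fingers measure 114 mm over their backs; the gripper's body (76 mm by 85 mm) begins 54 mm behind the grasp point. The pads swing forward as they close: fully open they stand 13 mm farther back than shut.
Start: joints at [-1.389, 0.477, 0.022, 1.555, -0.011, 1.109, -0.083], TCP at [0.193, 0.647, 0.231] pointing down, gripper open.
Joint ranges: [-2.96, 2.96], [-0.34, 2.1], [-1.41, 1.46], [0.24, 2.44], [-1.37, 4.51], [0.17, 1.92], [-2.96, 2.96]. Speed limits (rad/s): [2.39, 2.39, 3.14, 3.14, 3.14, 3.14, 3.14].

### API

Orientations are given as a unit quaternion [w, x, y, z].
In Python, from station import bot, read_camera gives the robot as it stands.
- The arm moves only by the tool arm_command, never from a script. Its argument "increments" is a list of rows, each an object with "travel": the shift along the tool's x, y, z in cm, a list of three; "spin": the turn about the tool's z in rad. A call has 1 to 12 rows; each row is the pose to reach, as a shift and turn from the pose commanded when the call began, along the tool's axes at that moment; what a row does not reach only later rows make up. A row lasts 1/12 s, in which the tool goes at most 41.7 mm and 7.16 degrees, less where a joint would pass 70% of its speed; a pose out of reach is approached as far as the arm can. A call with a gripper value outside its range is refused whole. "gripper" is the finger opening in cm, from 0 to 8.54, set as the call begins (left out, the last holds). The fingers move at their own pace and stop on an object; "force" is the grip in N (left out, the last holds). Time passes only in rows, so rows that repeat a pose let the fingers close. It gives the time, the measured TCP pose, the force and the opening at its end, in the units of the state.
- bot.get_obs(): the state, without advancing time (a new reading comes with each control period).
- read_camera(name): name is "scene" or "side" or "wrist"; returns a dict with "image" (420x560x3 uint8, blue, green, red), "fx", "fy", "cx", "cy" (pixels), "k1" (the pictures are not rectified: a ray, as slopes to the right and down, at radius r is drawn at 1 + k1 r^2 times it, then the intrinsics apply), "eye" and "rotation" of the camera in the world; the wrist camera has in their place "tool_from_camera" (4x4, takes a point from camera to tool coordinates, whose origin is the TCP and whose axes are the flange's). Camera axes: x right, y down, z forward; pixel columns grow to the right and rows downward; lengths in m; the calibration is good to about 2 mm. A picture is of the moment at which its call begins: read the wrist's pose just before it. There is no depth.
- bot.hand_in(): hands the job in, once; it reports no verdict.
The state is a dict: "t": time; "q": joint angles; "joint_vel": joint speeds; "joint_torque": joint torques, N m; "eef_pos": TCP position; "tool_rot": TCP orientation; "contact_force": force on the tool from outside, world axes, zero at the start; "torque": the same for the moment, N m; "gripper_width": opening from 0.0 (shut) to 1.0 (fully open).
Only numpy, scipy, OpenCV 4.12 (cv2) and the standard library are available. Lean on these libraries where they do the work, as an engineer would, in place of code of your own. Each camera call takes 0.05 s, during which the arm holds its last target.

### The job

Take the red-sleeved tapered holder out of the rack and put its shank into the upright spindle of the test drive. Turn it lightly until its drive slot drops over the two dogs, then press it fully home against the spindle face (past the stiff ejector) and let go; never push on the spindle with more than about 25 N, and leave the other things as they are.

Things in the scene. Friction and masses are not known exactly. Their poses are not given: they have to be found in the camera images.
- rack: Fixed grey rack block, 225 (x) x 64 (y) x 45 mm high; origin: centre of its underside. Three blind 31 mm holes lie on its x axis at -75, 0, +75 mm; a red, a blue and a green holder stand in them in any order, each hanging by its flange on the rack's top. Fingers closing along the rack's y stay clear of the neighbours.
- arbor_mid (a point): Red-sleeved tapered holder, loose, about 0.35 kg, 108 mm long, upright in the rack. Point on its axis, half-way up, 54 mm above the shank's tip; z up the axis. From the tip: steel shank 0-36 mm (19 mm wide at tip, 29 at flange), flange 52 mm wide 36-48, round red sleeve 32 mm wide 48-93 (grip it about 72 mm from the tip), steel nose to 108 mm. Any yaw.
- arbor_slot (a point): On the red holder's axis at the flange's underside, 36 mm above the tip. The drive slot runs straight across the underside along this frame's x axis: 11 mm wide, 7 mm deep, open at both ends. Two white marks on the flange's top show its line. Half a turn is the same.
- tester: Fixed test drive: white case 220 (x) x 200 (y) x 50 mm high, centred 20 mm along +x from the origin. Origin on the table under the spindle's upright axis; z up. The round steel spindle nose, 64 mm wide, stands on it up to 100 mm above the table. Its bore narrows like the shank (7:24), with 0.5 mm play all round at home and 0.15 mm more for each mm above home.
- nose (a point): Centre of the spindle's flat top face, axes of the case. Two yellow dogs stand on the face, opposite each other, 17.5 to 27.5 mm from the axis, 7 mm wide, 6 mm high. The line through them lies anywhere within 0.65 rad either way of this x axis: not measured, find it by feel or by eye. The spindle is braked and stays put under light loads. Home: flange's underside flat on this face.
- pin (a point): Top of the stiff ejector pin as it starts, inside the tapered bore (30 mm wide at the face, fitting the shank), 32.5 mm below the face. A holder off the dogs' line rests on the dogs, 6 mm above home. On line (within about 0.05 rad) it drops some 2.5 mm until its tip meets the pin, 3.5 mm above home. The pin yields at about 11 N and stays where it is pushed.

How it is judged:
By the outcome, as a careful person would: the job done as asked, in the order asked, and still so for the second after the job is handed in, with the robot touching nothing.
It also fails if it takes over 72 s, if anything falls off the work surface, if the arm or the gripper's body presses on something with over 40 N, if the wrist force passes 120 N, or if a joint passes its speed limit or range.

## Working session

There is one attempt and no reset: what is moved stays moved. The work goes in short steps, Python scripts to look and compute and a tool call to move; the robot and the scene stay as the last step left them, time stands still between calls to the robot, and variables do not carry over. Pictures are saved under pics/ and viewed, and the job is handed in when it is done.

Besides the shell and the picture viewer there is one more tool, called after "Request:" in YAML: its name, and indented under it one key for each argument. arm_command: Moves the arm, as the interface text tells. Its arguments: {"type":"object","properties":{"increments":{"type":"array"},"gripper":{"type":"number"},"force":{"type":"number"}},"required":["increments"]}

```bash
ls; mkdir -p pics; python3 - <<'E'
from station import bot, read_camera
import cv2
o=bot.get_obs()
for k,v in o.items(): print(k,v)
for n in ["scene","side","wrist"]:
    c=read_camera(n); cv2.imwrite(f"pics/{n}0.png",c["image"])
    print(n,{k:v for k,v in c.items() if k!="image"})
E
```

```text
pics
t 0.0
q [-1.38912614  0.47778696  0.02233275  1.55646083 -0.01152365  1.10933363
 -0.08310732]
joint_vel [ 7.68380481e-04 -5.30372324e-04 -3.34487950e-04 -1.90367788e-03
  6.93254631e-05  1.68363502e-04 -2.53086616e-03]
joint_torque [-2.50274597e-04 -5.96466029e+01  1.60785299e+00 -2.81186289e+01
  1.25294714e-02  9.53489682e-03 -5.30194214e-06]
eef_pos [0.19269998 0.64627392 0.23033045]
tool_rot [-7.76043519e-05  1.44373800e-01  9.89522784e-01 -9.27277289e-04]
contact_force [0.21044013 0.52146799 1.18892571]
torque [-0.04948925  0.02360956  0.01459568]
gripper_width 1.0002825214713982
scene {'fx': 469.5238565972441, 'fy': 469.5238565972441, 'cx': 285.9751825979282, 'cy': 198.84712999268805, 'k1': -0.13440448769916222, 'eye': array([0.92766786, 0.56662964, 0.65378378]), 'rotation': array([-0.13210232,  0.28854578,  0.86371529, -0.39151782])}
side {'fx': 464.03829831073654, 'fy': 464.03829831073654, 'cx': 285.6113692797731, 'cy': 205.54713576222983, 'k1': -0.08972118781768224, 'eye': array([0.24539214, 0.63605497, 0.69017706]), 'rotation': array([ 0.08185959, -0.18969497,  0.89743213, -0.38978249])}
wrist {'fx': 352.945487909136, 'fy': 352.945487909136, 'cx': 283.77228778094764, 'cy': 207.69923388816235, 'k1': 0.008461751114931023, 'tool_from_camera': array([[ 1.08442147e-03, -9.58528077e-01, -2.84996051e-01,
         7.24032602e-02],
       [ 9.99999285e-01,  8.95622398e-04,  7.92788121e-04,
         8.98559556e-05],
       [-5.04660827e-04, -2.84996707e-01,  9.58528363e-01,
        -1.42500003e-01],
       [ 0.00000000e+00,  0.00000000e+00,  0.00000000e+00,
         1.00000000e+00]])}
```

View pics/scene0.png

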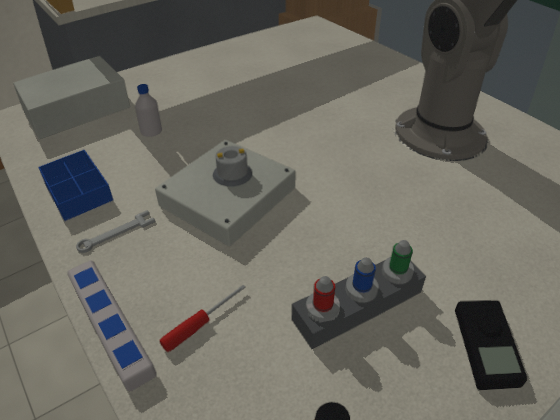

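View pics/side0.png

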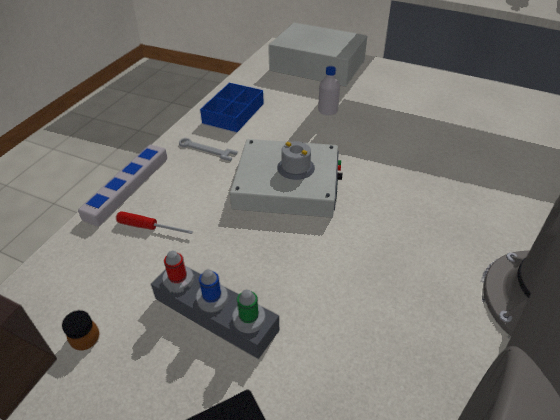

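View pics/wrist0.png

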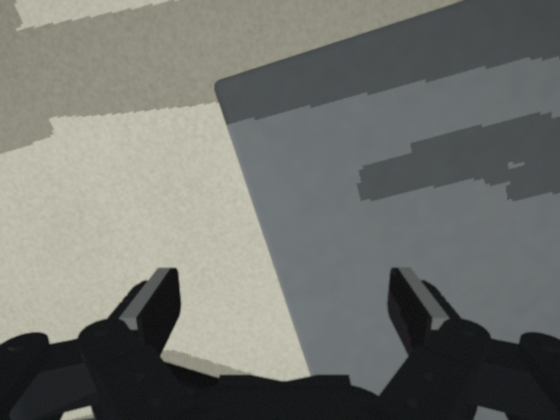

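The red holder stands at the rack's end: scene (323,293), side (175,268). The spindle is at scene (231,160), side (296,155), with yellow dogs on its top. Next: helpers and triangulation.

```bash
cat > h.py <<'E'
import numpy as np, cv2
from scipy.spatial.transform import Rotation as R
def q2R(q): return R.from_quat([q[1],q[2],q[3],q[0]]).as_matrix()
def pose(c,obs=None):
    if "eye" in c: return q2R(c["rotation"]),np.array(c["eye"])
    T=np.array(c["tool_from_camera"]); Rt=q2R(obs["tool_rot"])
    return Rt@T[:3,:3], Rt@T[:3,3]+np.array(obs["eef_pos"])
def K(c): return np.array([[c["fx"],0,c["cx"]],[0,c["fy"],c["cy"]],[0,0,1.]]),np.array([c["k1"],0,0,0,0.])
def ray(c,uv,obs=None):
    k,d=K(c); p=cv2.undistortPoints(np.array(uv,float).reshape(-1,1,2),k,d).reshape(-1,2)
    Rc,e=pose(c,obs); v=np.c_[p,np.ones(len(p))]@Rc.T
    return e,v/np.linalg.norm(v,axis=1)[:,None]
def onplane(c,uv,z,obs=None):
    e,v=ray(c,uv,obs); return e+v*((z-e[2])/v[:,2])[:,None]
def proj(c,P,obs=None):
    Rc,e=pose(c,obs); k,d=K(c); p=(np.array(P,float).reshape(-1,3)-e)@Rc
    return cv2.projectPoints(p,np.zeros(3),np.zeros(3),k,d)[0].reshape(-1,2)
def tri(rays):
    A=0;b=0
    for e,v in rays:
        M=np.eye(3)-np.outer(v,v);A=A+M;b=b+M@e
    x=np.linalg.solve(A,b)
    return x,[np.linalg.norm((np.eye(3)-np.outer(v,v))@(x-e)) for e,v in rays]
def yaw(obs):
    Rt=q2R(obs["tool_rot"]); return Rt
E
python3 - <<'E'
from h import *; from station import *
import cv2,numpy as np
cs={n:read_camera(n) for n in("scene","side")}
for n,c in cs.items():
    print(n,proj(c,[[0,0,0],[0.5,-0.2,0]]))
crops={"scene":[(285,235,150,110),(150,135,150,110)],"side":[(145,245,150,110),(225,125,150,110)]}
for n in cs:
    for i,(x,y,w,h) in enumerate(crops[n]):
        cv2.imwrite(f"pics/{n}_c{i}.png",cv2.resize(cs[n]["image"][y:y+h,x:x+w],None,fx=5,fy=5,interpolation=cv2.INTER_CUBIC))
# sleeves
for n,c in cs.items():
    hsv=cv2.cvtColor(c["image"],cv2.COLOR_BGR2HSV)
    for nm,lo,hi in [("red",(0,140,60),(8,255,255)),("red2",(172,140,60),(180,255,255)),("blue",(105,140,60),(130,255,255)),("green",(50,100,40),(85,255,255)),("yel",(18,120,80),(35,255,255))]:
        m=cv2.inRange(hsv,lo,hi); k,l,s,ce=cv2.connectedComponentsWithStats(m)
        print(n,nm,[(s[i].tolist(),ce[i].round(1).tolist()) for i in range(1,k) if s[i][4]>6])
E
```

```text
scene [[440.08328987 131.91614971]
 [233.57142992 163.9313937 ]]
side [[547.04661081 300.76918407]
 [329.41874647 168.6522274 ]]
scene red [([314, 279, 21, 32, 340], [323.3, 299.0]), ([160, 310, 49, 41, 791], [183.7, 330.5])]
scene red2 []
scene blue [([138, 84, 10, 10, 81], [142.5, 88.6]), ([39, 150, 73, 70, 3058], [75.4, 184.2]), ([353, 261, 23, 29, 315], [362.7, 279.3]), ([74, 268, 24, 20, 275], [85.6, 277.5]), ([86, 290, 25, 22, 320], [97.9, 300.7]), ([99, 314, 27, 25, 382], [111.7, 326.0]), ([113, 341, 29, 27, 438], [127.1, 353.8])]
scene green [([538, 0, 6, 4, 14], [540.9, 1.5]), ([545, 0, 15, 10, 64], [552.1, 3.9]), ([390, 245, 22, 29, 349], [399.4, 261.8])]
scene yel [([239, 149, 5, 4, 18], [241.0, 150.5]), ([217, 153, 5, 4, 18], [219.2, 154.5])]
side red [([338, 165, 3, 5, 15], [339.0, 167.0]), ([117, 212, 40, 18, 394], [136.0, 219.9]), ([164, 254, 22, 29, 264], [175.3, 270.5])]
side red2 [([176, 264, 6, 6, 13], [178.0, 266.2]), ([166, 267, 6, 2, 7], [168.9, 267.3]), ([179, 273, 7, 6, 14], [182.0, 275.5])]
side blue [([326, 67, 9, 8, 69], [330.1, 70.4]), ([200, 83, 63, 49, 2019], [231.9, 106.7]), ([139, 149, 18, 10, 115], [147.6, 153.6]), ([123, 163, 19, 11, 131], [131.8, 168.1]), ([105, 178, 21, 13, 145], [115.0, 183.7]), ([86, 194, 22, 14, 169], [97.0, 200.5]), ([199, 273, 22, 29, 331], [210.3, 290.3])]
side green [([338, 161, 3, 4, 12], [339.0, 162.5]), ([237, 293, 21, 30, 349], [247.8, 310.9])]
side yel [([286, 142, 5, 4, 17], [288.1, 143.6]), ([302, 150, 5, 5, 20], [303.9, 151.9])]
```

```bash
python3 - <<'E'
import cv2,numpy as np
a=[cv2.imread(f"pics/{n}_c{i}.png") for n in("scene","side") for i in(0,1)]
for i in (0,1):
    pass
for n in("scene","side"):
    b=[cv2.resize(cv2.imread(f"pics/{n}_c{i}.png"),None,fx=.533,fy=.533) for i in(0,1)]
    cv2.imwrite(f"pics/{n}_z.png",np.hstack(b))
E
```

```text
(no output)
```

View pics/scene_z.png

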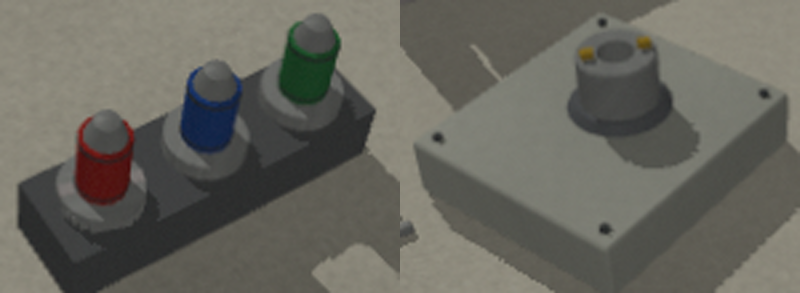

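View pics/side_z.png

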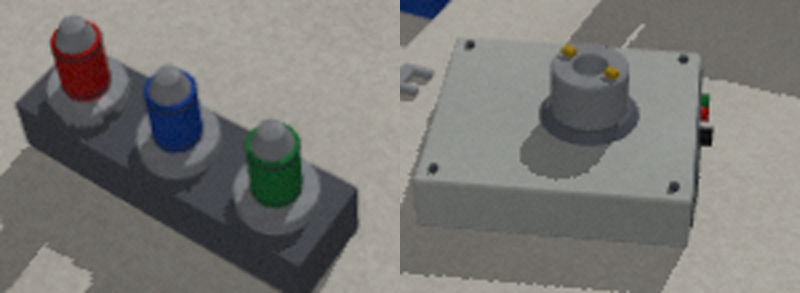

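```bash
python3 - <<'E'
from h import *; from station import *
cs={n:read_camera(n) for n in("scene","side")}
pts={"red":((323.3,299.0),(175.3,270.5)),"blue":((362.7,279.3),(210.3,290.3)),"green":((399.4,261.8),(247.8,310.9))}
for k,(a,b) in pts.items():
    x,e=tri([(ray(cs["scene"],a)[0],ray(cs["scene"],a)[1][0]),(ray(cs["side"],b)[0],ray(cs["side"],b)[1][0])]); print(k,x.round(4),np.round(e,4))
S=[(241,150.5),(219.2,154.5)];D=[(303.9,151.9),(288.1,143.6)]
for i in(0,1):
  for j in(0,1):
    a,b=S[i],D[j]
    x,e=tri([(ray(cs["scene"],a)[0],ray(cs["scene"],a)[1][0]),(ray(cs["side"],b)[0],ray(cs["side"],b)[1][0])]); print(i,j,x.round(4),np.round(e,4))
E
```

```text
red [0.6196 0.2547 0.0707] [0. 0.]
blue [0.5444 0.2639 0.0694] [0.0012 0.0012]
green [0.4698 0.2741 0.0688] [0.0012 0.0012]
0 0 [ 0.5312 -0.1083  0.1026] [0.0005 0.0005]
0 1 [ 0.5535 -0.0725  0.1365] [0.0032 0.0032]
1 0 [ 0.5514 -0.1637  0.0644] [0.005 0.005]
1 1 [ 0.5739 -0.1224  0.1028] [0.0008 0.0008]
```

Dog-to-dog spacing 45 mm and height 103 mm match the text, giving spindle axis ≈ (0.5525, -0.115) and dog line ≈ -0.32 rad. Now I move the wrist camera over the red holder.

Request:
arm_command:
  increments:
    - {"travel": [-2, -1, 0], "spin": 0}
    - {"travel": [-5, -2.4, 0], "spin": 0}
    - {"travel": [-8.5, -4.1, 0], "spin": -0.05}
    - {"travel": [-12, -5.8, 0], "spin": -0.08}
    - {"travel": [-15.5, -7.5, 0], "spin": -0.1}
    - {"travel": [-19, -9.2, 0], "spin": -0.12}
    - {"travel": [-22.5, -10.9, 0], "spin": -0.14}
    - {"travel": [-26, -12.6, 0], "spin": -0.16}
    - {"travel": [-29.5, -14.3, 0], "spin": -0.16}
    - {"travel": [-33, -16, 0], "spin": -0.16}
    - {"travel": [-36.5, -17.7, 0], "spin": -0.16}
    - {"travel": [-39, -19, 0], "spin": -0.16}

```text
t: 1.35
eef_pos: [0.5152, 0.3499, 0.2316]
tool_rot: [0.001, 0.067, 0.998, -0.0]
contact_force: [0.1, -0.1, -0.6]
gripper_width: 1.0
```

```bash
cat >> h.py <<'E'
def go(obs,P,ya=None):
    "travel (cm) and spin to bring TCP to P with tool-y heading ya (mod pi)"
    Rt=q2R(obs["tool_rot"]); t=Rt.T@(np.array(P)-obs["eef_pos"])*100
    cur=np.arctan2(Rt[1,1],Rt[0,1])
    s=None
    if ya is not None:
        s=-((ya-cur+np.pi/2)%np.pi-np.pi/2)
    print("pos",np.round(obs["eef_pos"],4),"yaw_y",round(cur,4),"tilt",Rt[:,2].round(4),"travel",t.round(2),"spin",s,"q",np.round(obs["q"],2),"t",round(obs["t"],2),"F",np.round(obs["contact_force"],1),"g",round(obs["gripper_width"]*8.54,2))
E
python3 - <<'E'
from h import *; from station import *
go(bot.get_obs(),[0.6196,0.2547,0.24],1.441)
E
```

```text
pos [0.5152 0.3499 0.2316] yaw_y 1.4376 tilt [ 1.4e-03 -8.0e-04 -1.0e+00] travel [-11.61  -8.05  -0.82] spin -0.0033667126592409335 q [-0.79  0.39  0.12  1.69 -0.05  1.06  0.78] t 1.35 F [ 0.1 -0.1 -0.6] g 8.54
```

Request:
arm_command:
  increments:
    - {"travel": [-3, -2, -0.2]}
    - {"travel": [-6, -4, -0.4]}
    - {"travel": [-8.5, -6, -0.6]}
    - {"travel": [-10.5, -7.5, -0.8]}
    - {"travel": [-11.6, -8, -0.8]}
    - {"travel": [-11.6, -8, -0.8]}
    - {"travel": [-11.6, -8, -0.8]}

```text
invalid input at $.increments[0]: expected keys travel, spin
```

```bash
python3 - <<'E'
from h import *; from station import *
import pickle
o=bot.get_obs(); c=read_camera("wrist"); pickle.dump((o,c),open("w1.pkl","wb")); cv2.imwrite("pics/w1.png",c["image"])
go(o,[0.6196,0.2547,0.24],1.441)
print(proj(c,[[0.6196,0.2547,0.117],[0.6196,0.2547,0.057]],o))
E
```

```text
pos [0.5152 0.3499 0.2316] yaw_y 1.4376 tilt [ 1.4e-03 -8.0e-04 -1.0e+00] travel [-11.61  -8.05  -0.82] spin -0.0033667126592409335 q [-0.79  0.39  0.12  1.69 -0.05  1.06  0.78] t 1.35 F [ 0.1 -0.1 -0.6] g 8.54
[[188.64549361 333.7856152 ]
 [203.99645129 296.47303795]]
```

View pics/w1.png

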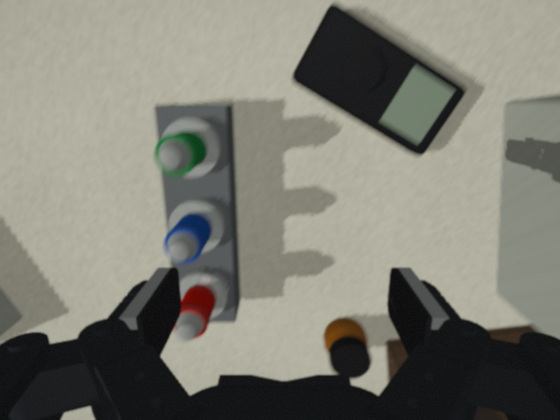

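The move was refused because the spin key was missing. The picture still helps as a second place: red nose at about (188,327), red flange at (205,293), rack edges at columns 157–238.

Request:
arm_command:
  increments:
    - {"travel": [-3, -2, -0.2], "spin": 0}
    - {"travel": [-6, -4, -0.4], "spin": 0}
    - {"travel": [-8.5, -6, -0.6], "spin": 0}
    - {"travel": [-10.5, -7.5, -0.8], "spin": 0}
    - {"travel": [-11.6, -8, -0.8], "spin": 0}
    - {"travel": [-11.6, -8, -0.8], "spin": 0}
    - {"travel": [-11.6, -8, -0.8], "spin": 0}

```text
t: 1.98
eef_pos: [0.6165, 0.2599, 0.2389]
tool_rot: [-0.0, 0.065, 0.998, 0.0]
contact_force: [-0.3, 0.6, -0.0]
gripper_width: 1.002
```

```bash
python3 - <<'E'
from h import *; from station import *
import pickle
o=bot.get_obs(); c=read_camera("wrist"); pickle.dump((o,c),open("w2.pkl","wb")); cv2.imwrite("pics/w2.png",c["image"])
go(o,[0.6196,0.2547,0.24],1.441)
print(proj(c,[[0.6196,0.2547,0.117],[0.6196,0.2547,0.057]],o))
E
```

```text
pos [0.6165 0.2599 0.2389] yaw_y 1.441 tilt [-9.e-04  6.e-04 -1.e+00] travel [-0.38 -0.48 -0.11] spin 6.459066879571651e-06 q [-0.6   0.46  0.16  1.57 -0.08  1.12  1.01] t 1.98 F [-0.3  0.6 -0. ] g 8.56
[[277.22930812 204.77621809]
 [278.30016967 187.19575783]]
```

View pics/w2.png

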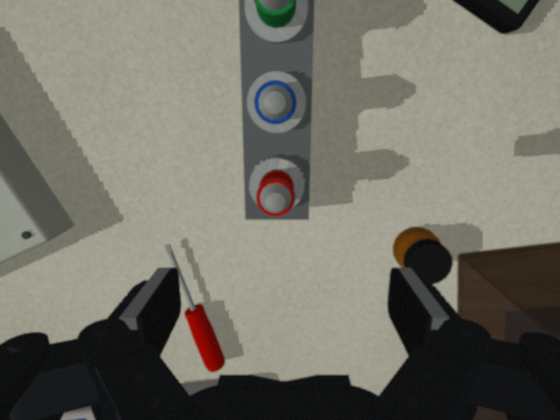

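```bash
python3 - <<'E'
from h import *
import pickle
for n,(x,y,w,h) in [("w1",(150,250,80,90)),("w2",(230,140,100,90))]:
    o,c=pickle.load(open(n+".pkl","rb"))
    im=c["image"][y:y+h,x:x+w]; im=cv2.convertScaleAbs(im,alpha=1.3)
    cv2.imwrite(f"pics/{n}z.png",cv2.resize(im,None,fx=6,fy=6,interpolation=cv2.INTER_CUBIC))
E
```

```text
(no output)
```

View pics/w2z.png

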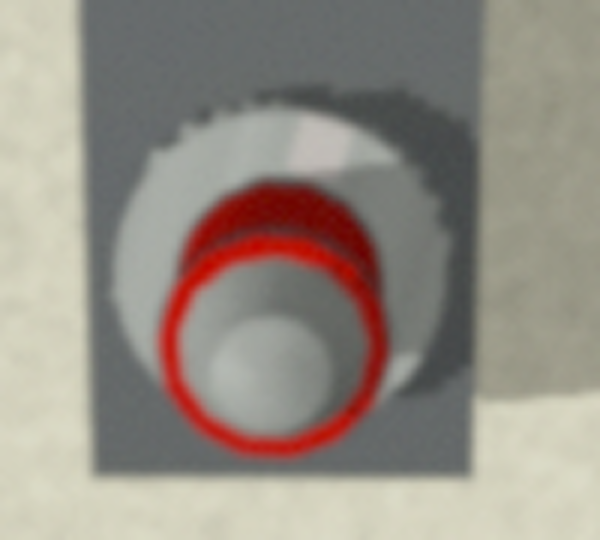

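View pics/w1z.png

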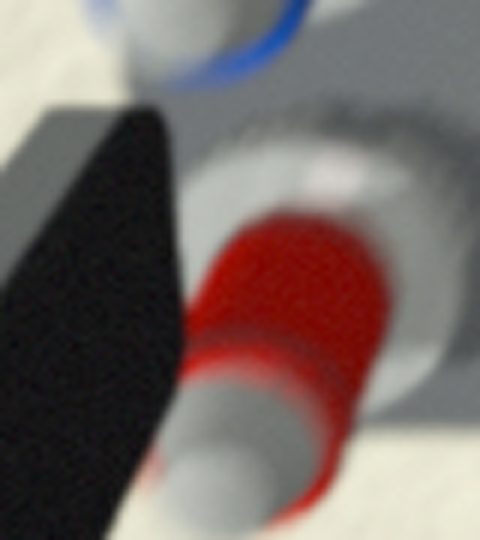

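Near white mark at w2 pixel (283.7,163.7), flange centre about (277,185), sleeve-top ring centre about (275.5,197). The second mark is hidden, so I'll put the camera straight over the holder for that and for a second baseline.

Request:
arm_command:
  increments:
    - {"travel": [-1.5, 0, 0.8], "spin": 0}
    - {"travel": [-4, -0.2, 2], "spin": 0}
    - {"travel": [-6.5, -0.4, 3.2], "spin": 0}
    - {"travel": [-7.6, -0.4, 4], "spin": 0}
    - {"travel": [-7.6, -0.4, 4], "spin": 0}
    - {"travel": [-7.6, -0.4, 4], "spin": 0}

```text
t: 2.53
eef_pos: [0.6904, 0.2468, 0.1984]
tool_rot: [-0.001, 0.064, 0.998, 0.0]
contact_force: [-1.2, -0.6, 0.4]
gripper_width: 0.999
```

```bash
python3 - <<'E'
from h import *; from station import *
import pickle
o=bot.get_obs(); c=read_camera("wrist"); pickle.dump((o,c),open("w3.pkl","wb")); cv2.imwrite("pics/w3.png",c["image"])
go(o,[0.6196,0.2547,0.24],1.441)
p=proj(c,[[0.6196,0.2547,0.102]],o)[0]; print(p)
x,y=int(p[0])-50,int(p[1])-50; print(x,y)
cv2.imwrite("pics/w3z.png",cv2.resize(cv2.convertScaleAbs(c["image"][y:y+100,x:x+100],alpha=1.3),None,fx=6,fy=6,interpolation=cv2.INTER_CUBIC))
E
```

```text
pos [0.6904 0.2468 0.1984] yaw_y 1.4426 tilt [-2.4e-03  2.0e-04 -1.0e+00] travel [ 7.13 -0.12 -4.15] spin 0.0015922718213037257 q [-0.53  0.61  0.16  1.43 -0.1   1.11  1.09] t 2.53 F [-1.2 -0.6  0.4] g 8.54
[281.61254413 104.9645304 ]
231 54
```

View pics/w3z.png

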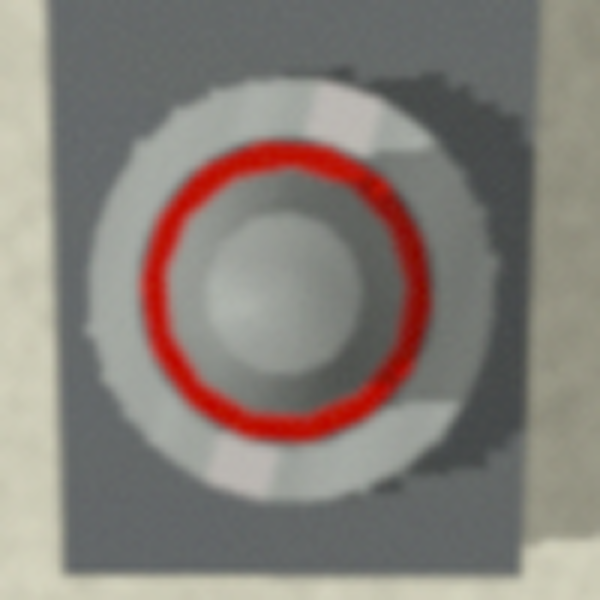

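Both white marks are clear: zoom (342,120) and (244,470), ring centre (287,290), flange edges about 88–498 by 78–502.

```bash
python3 - <<'E'
from h import *
import pickle
W={n:pickle.load(open(n+".pkl","rb")) for n in("w2","w3")}
off={"w2":(230,140),"w3":(231,54)}
r=[]
for n,(o,c) in W.items():
    im=c["image"]; hsv=cv2.cvtColor(im,cv2.COLOR_BGR2HSV)
    m=cv2.inRange(hsv,(0,150,60),(8,255,255))|cv2.inRange(hsv,(172,150,60),(180,255,255))
    x0,y0=off[n]; mm=np.zeros_like(m); mm[y0:y0+95,x0:x0+100]=m[y0:y0+95,x0:x0+100]
    cn=max(cv2.findContours(mm,cv2.RETR_EXTERNAL,cv2.CHAIN_APPROX_NONE)[0],key=len)
    print(n,cv2.fitEllipse(cn))
def Z(n,p): return (off[n][0]+(p[0]+.5)/6-.5,off[n][1]+(p[1]+.5)/6-.5)
# sleeve-top ring
a=Z("w2",(273,343)); b=Z("w3",(287,290))
def rr(n,p): o,c=W[n]; e,v=ray(c,p,o); return e,v[0]
print("ringtop",tri([rr("w2",a),rr("w3",b)]))
print("mark near",tri([rr("w2",Z("w2",(322,142))),rr("w3",Z("w3",(342,120)))]))
o,c=W["w3"]
P=onplane(c,[Z("w3",(342,120)),Z("w3",(244,470))],0.057,o); d=P[0]-P[1]
print(P.round(4),"mid",P.mean(0).round(4),"len",np.linalg.norm(d),"slot heading",np.arctan2(d[1],d[0]))
F=onplane(c,[Z("w3",(88,290)),Z("w3",(498,290)),Z("w3",(292,78)),Z("w3",(292,502))],0.057,o)
print("flange",F.round(4),F.mean(0).round(4),np.linalg.norm(F[0]-F[1]),np.linalg.norm(F[2]-F[3]))
C=onplane(c,[b],0.102,o);print("ring@.102",C)
# rack long edges heading
E=onplane(c,[Z("w3",(50,0)),Z("w3",(66,570)),Z("w3",(540,0)),Z("w3",(522,570))],0.045,o)
for i in(0,2):
    d=E[i]-E[i+1]; print("rack edge",np.arctan2(d[1],d[0]))
print("rack width",np.linalg.norm(E[1]-E[3]))
E
```

```text
w2 ((275.4256286621094, 193.59091186523438), (36.10151290893555, 44.994937896728516), 6.1164631843566895)
w3 ((278.2552185058594, 102.10684204101562), (46.7702751159668, 48.66464614868164), 173.23265075683594)
ringtop (array([0.61744841, 0.2528818 , 0.09962475]), [np.float64(2.5968881495817447e-05), np.float64(2.5968881495804023e-05)])
mark near (array([0.59779119, 0.26202887, 0.05620626]), [np.float64(0.00020607490232983354), np.float64(0.00020607490232983514)])
[[0.5978 0.2618 0.057 ]
 [0.6389 0.2437 0.057 ]] mid [0.6184 0.2528 0.057 ] len 0.04490799951239957 slot heading 2.7266199426180693
flange [[0.614  0.2269 0.057 ]
 [0.6206 0.2792 0.057 ]
 [0.5922 0.2562 0.057 ]
 [0.6438 0.2494 0.057 ]] [0.6176 0.2529 0.057 ] 0.05263619242180911 0.052107138468744395
ring@.102 [[0.61745859 0.25288832 0.102     ]]
rack edge 3.0083474768945946
rack edge 3.0102332536430154
rack width 0.06330960239346331
```

The measured sleeve top (99.6 mm vs 102), mark height (56 vs 57), flange 52 mm and rack width 63 mm agree with the text. Red axis is (0.6176, 0.2529), slot heading -0.415, rack-y heading 1.439.

```bash
python3 - <<'E'
from h import *; from station import *
go(bot.get_obs(),[0.6176,0.2529,0.15],1.439)
E
```

```text
pos [0.6904 0.2471 0.1993] yaw_y 1.443 tilt [-1.4e-03  9.0e-04 -1.0e+00] travel [ 7.28 -0.36  4.94] spin 0.003951119578684548 q [-0.53  0.6   0.16  1.43 -0.1   1.11  1.09] t 2.58 F [-0.3 -1.6 -0.1] g 8.57
```

Request:
arm_command:
  increments:
    - {"travel": [1.5, -0.1, 0], "spin": 0}
    - {"travel": [4, -0.2, 0.5], "spin": 0}
    - {"travel": [6.5, -0.4, 1.5], "spin": 0}
    - {"travel": [7.3, -0.4, 3], "spin": 0}
    - {"travel": [7.3, -0.4, 4.5], "spin": 0}
    - {"travel": [7.3, -0.4, 5], "spin": 0}
    - {"travel": [7.3, -0.4, 5], "spin": 0}
    - {"travel": [7.3, -0.4, 5], "spin": 0}

```text
t: 3.25
eef_pos: [0.619, 0.2513, 0.1503]
tool_rot: [0.0, 0.065, 0.998, 0.0]
contact_force: [0.3, 0.6, 0.3]
gripper_width: 1.0
```

```bash
python3 - <<'E'
from h import *; from station import *
go(bot.get_obs(),[0.6176,0.2529,0.063],1.439)
o=bot.get_obs();c=read_camera("wrist");cv2.imwrite("pics/w4.png",c["image"])
E
```

```text
pos [0.619  0.2513 0.1503] yaw_y 1.4416 tilt [ 9.e-04  7.e-04 -1.e+00] travel [0.17 0.13 8.73] spin 0.0025658196070119654 q [-0.58  0.55  0.15  1.65 -0.09  0.95  1.04] t 3.25 F [0.3 0.6 0.3] g 8.54
```

View pics/w4.png

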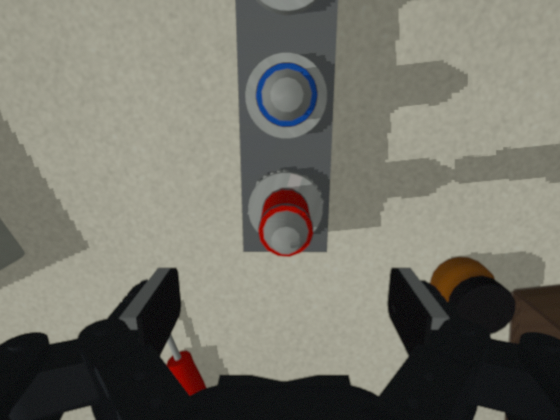

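Red holder is centred between the fingers (ring centre ≈ (286,228), midway between the pads). I descend.

Request:
arm_command:
  increments:
    - {"travel": [0.1, 0.1, 1], "spin": 0}
    - {"travel": [0.2, 0.1, 2.5], "spin": 0}
    - {"travel": [0.2, 0.1, 4.5], "spin": 0}
    - {"travel": [0.2, 0.1, 6.5], "spin": 0}
    - {"travel": [0.2, 0.1, 8], "spin": 0}
    - {"travel": [0.2, 0.1, 8.7], "spin": 0}
    - {"travel": [0.2, 0.1, 8.7], "spin": 0}
    - {"travel": [0.2, 0.1, 8.7], "spin": 0}

```text
t: 3.97
eef_pos: [0.6174, 0.252, 0.0625]
tool_rot: [0.0, 0.065, 0.998, 0.0]
contact_force: [0.1, -0.1, 0.1]
gripper_width: 0.998
```

Request:
arm_command:
  increments:
    - {"travel": [0, 0, 0], "spin": 0}
    - {"travel": [0, 0, 0], "spin": 0}
    - {"travel": [0, 0, 0], "spin": 0}
    - {"travel": [0, 0, 0], "spin": 0}
    - {"travel": [0, 0, 0], "spin": 0}
    - {"travel": [0, 0, 0], "spin": 0}
    - {"travel": [0, 0, 0], "spin": 0}
    - {"travel": [0, 0, 0], "spin": 0}
  gripper: 2.0
  force: 60

```text
t: 4.63
eef_pos: [0.6175, 0.2523, 0.0631]
tool_rot: [0.001, 0.065, 0.998, 0.0]
contact_force: [-1.9, -0.1, 5.7]
gripper_width: 0.36
```

```bash
python3 - <<'E'
from h import *; from station import *
go(bot.get_obs(),[0.6176,0.2529,0.14],1.439)
E
```

```text
pos [0.6175 0.2523 0.0631] yaw_y 1.4411 tilt [ 1.1e-03  8.0e-04 -1.0e+00] travel [-0.    0.07 -7.69] spin 0.002064671180166844 q [-0.57  0.65  0.13  1.71 -0.11  0.79  1.05] t 4.63 F [-1.9 -0.1  5.7] g 3.08
```

Request:
arm_command:
  increments:
    - {"travel": [0, 0, -0.3], "spin": 0}
    - {"travel": [0, 0, -1], "spin": 0}
    - {"travel": [0, 0, -2], "spin": 0}
    - {"travel": [0, 0, -3.5], "spin": 0}
    - {"travel": [0, 0, -5.5], "spin": 0}
    - {"travel": [0, 0, -7.5], "spin": 0}
    - {"travel": [0, 0, -9.5], "spin": 0}
    - {"travel": [0, 0, -11.5], "spin": 0}
    - {"travel": [0, 0, -12.7], "spin": 0}
    - {"travel": [0, 0, -13], "spin": 0}
    - {"travel": [0, 0, -13], "spin": 0}
    - {"travel": [0, 0, -13], "spin": 0}

```text
t: 5.63
eef_pos: [0.6164, 0.2516, 0.1913]
tool_rot: [-0.001, 0.065, 0.998, -0.0]
contact_force: [-0.6, 1.2, -4.4]
gripper_width: 0.363
```

```bash
python3 - <<'E'
from h import *; from station import *
import pickle
o=bot.get_obs(); c=read_camera("wrist"); pickle.dump((o,c),open("w5.pkl","wb")); cv2.imwrite("pics/w5.png",c["image"])
cv2.imwrite("pics/side5.png",read_camera("side")["image"])
go(o,[0.5525,-0.1154,0.20],1.441+.095)
E
```

```text
pos [0.6164 0.2516 0.1913] yaw_y 1.441 tilt [-1.6e-03 -7.0e-04 -1.0e+00] travel [  1.58 -37.22  -0.84] spin -0.09502581105717023 q [-0.59  0.5   0.15  1.62 -0.09  1.02  1.03] t 5.63 F [-0.6  1.2 -4.4] g 3.1
```

View pics/w5.png

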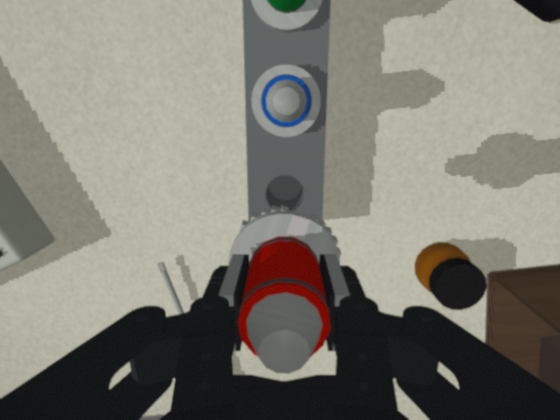

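View pics/side5.png

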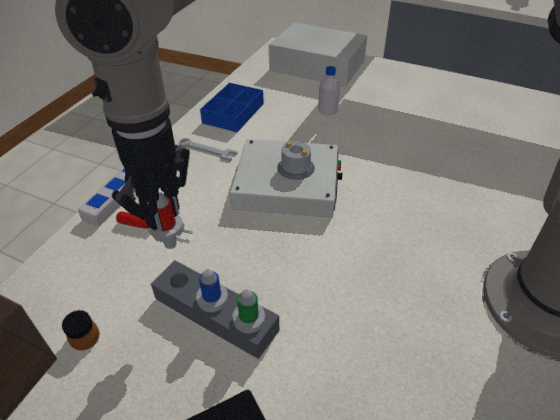

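Holder is held square, its mark visible at (298,228), with rack hole empty and blue/green undisturbed. Now to the spindle, stopping 5 cm short so the wrist camera can see its face.

Request:
arm_command:
  increments:
    - {"travel": [-0.1, -0.7, -0.2], "spin": 0}
    - {"travel": [-0.3, -2.5, -0.5], "spin": 0}
    - {"travel": [-0.5, -5, -0.8], "spin": -0.02}
    - {"travel": [-0.8, -8, -0.8], "spin": -0.03}
    - {"travel": [-1, -11, -0.8], "spin": -0.04}
    - {"travel": [-1.4, -14, -0.8], "spin": -0.05}
    - {"travel": [-1.7, -17, -0.8], "spin": -0.06}
    - {"travel": [-2, -20, -0.8], "spin": -0.07}
    - {"travel": [-2.3, -23, -0.8], "spin": -0.08}
    - {"travel": [-2.6, -26, -0.8], "spin": -0.09}
    - {"travel": [-2.8, -29, -0.8], "spin": -0.095}
    - {"travel": [-3, -32, -0.8], "spin": -0.095}

```text
t: 6.73
eef_pos: [0.6042, -0.073, 0.2004]
tool_rot: [-0.0, 0.018, 1.0, -0.0]
contact_force: [0.3, 0.6, -4.6]
gripper_width: 0.36
```

Request:
arm_command:
  increments:
    - {"travel": [-0.3, -2.5, 0], "spin": 0}
    - {"travel": [-0.5, -4.3, 0], "spin": 0}
    - {"travel": [-0.5, -5.2, 0], "spin": 0}
    - {"travel": [-0.5, -5.2, 0], "spin": 0}
    - {"travel": [-0.5, -5.2, 0], "spin": 0}
    - {"travel": [-0.5, -5.2, 0], "spin": 0}
    - {"travel": [-0.5, -5.2, 0], "spin": 0}

```text
t: 7.32
eef_pos: [0.6087, -0.1192, 0.2002]
tool_rot: [-0.0, 0.016, 1.0, 0.001]
contact_force: [-0.8, 1.1, -3.6]
gripper_width: 0.36
```

```bash
python3 - <<'E'
from h import *; from station import *
import pickle
o=bot.get_obs(); c=read_camera("wrist"); pickle.dump((o,c),open("w6.pkl","wb")); cv2.imwrite("pics/w6.png",c["image"])
go(o,[0.5525,-0.1154,0.20],1.441+.095)
print(proj(c,[[0.5525,-0.1154,0.10]],o))
E
```

```text
pos [ 0.6087 -0.1192  0.2002] yaw_y 1.5388 tilt [-3.0e-04  1.1e-03 -1.0e+00] travel [5.63 0.2  0.02] spin 0.0028378016361492175 q [-0.07  0.42  0.22  1.74 -0.11  1.    1.73] t 7.32 F [-0.8  1.1 -3.6] g 3.08
[[286.37464303 127.72804841]]
```

View pics/w6.png

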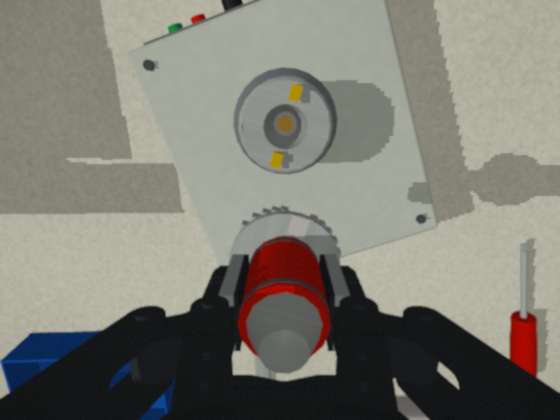

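The wrist view shows spindle face at about (286,119), bore (286,124), dogs (296,93) and (278,160), and the held flange's mark at about (298,228). A second view a few cm aside follows.

Request:
arm_command:
  increments:
    - {"travel": [1, 1, 0], "spin": 0}
    - {"travel": [2, 2.5, 0], "spin": 0}
    - {"travel": [2, 4, 0], "spin": 0}
    - {"travel": [2, 4, 0], "spin": 0}
    - {"travel": [2, 4, 0], "spin": 0}
    - {"travel": [2, 4, 0], "spin": 0}

```text
t: 7.87
eef_pos: [0.5902, -0.0807, 0.2004]
tool_rot: [0.0, 0.017, 1.0, -0.0]
contact_force: [-0.0, -0.7, -4.4]
gripper_width: 0.36
```

```bash
python3 - <<'E'
from h import *; from station import *
import pickle
o=bot.get_obs(); c=read_camera("wrist"); pickle.dump((o,c),open("w7.pkl","wb")); cv2.imwrite("pics/w7.png",c["image"])
W={n:pickle.load(open(n+".pkl","rb")) for n in("w6","w7")}
Y={}
for n,(o,c) in W.items():
    hsv=cv2.cvtColor(c["image"],cv2.COLOR_BGR2HSV)
    m=cv2.inRange(hsv,(18,130,120),(35,255,255)); k,l,s,ce=cv2.connectedComponentsWithStats(m)
    L=[(s[i].tolist(),ce[i].round(2).tolist()) for i in range(1,k) if s[i][4]>15]; print(n,L)
    p=proj(c,[[0.5525,-0.1154,0.1]],o)[0].astype(int); x,y=max(p[0]-60,0),max(p[1]-65,0); print(x,y)
    cv2.imwrite(f"pics/{n}z.png",cv2.resize(c["image"][y:y+120,x:x+120],None,fx=5,fy=5,interpolation=cv2.INTER_CUBIC))
E
```

```text
w6 [([289, 84, 14, 18, 174], [295.1, 92.28]), ([278, 116, 15, 16, 178], [284.93, 123.84]), ([270, 152, 13, 16, 154], [276.14, 159.66])]
226 62
w7 [([231, 116, 14, 17, 171], [237.22, 123.95]), ([230, 143, 14, 15, 165], [236.35, 149.81]), ([216, 180, 13, 17, 154], [221.78, 188.15])]
171 91
```

View pics/w6z.png

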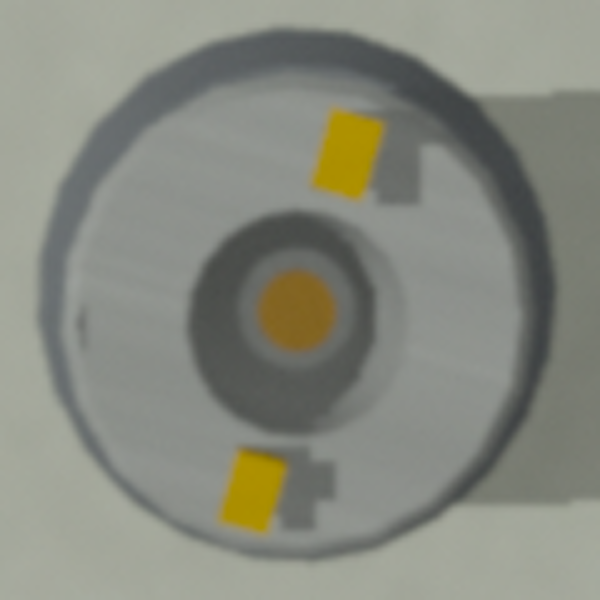

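View pics/w7z.png

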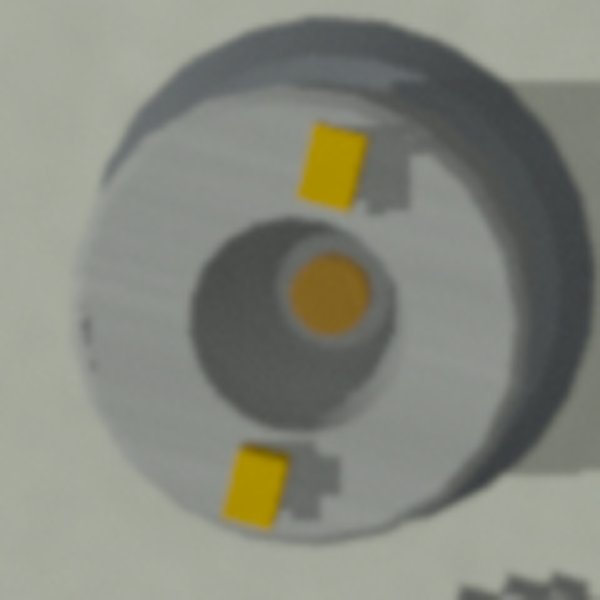

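```bash
python3 - <<'E'
from h import *; from station import *
import pickle
W={n:pickle.load(open(n+".pkl","rb")) for n in("w6","w7")}
off={"w6":(226,62),"w7":(171,91)}
def Z(n,p): return (off[n][0]+(p[0]+.5)/5-.5,off[n][1]+(p[1]+.5)/5-.5)
def rr(n,p): o,c=W[n]; e,v=ray(c,Z(n,p),o); return e,v[0]
D={"top":((349,154),(333,166)),"bot":((254,492),(257,488)),"bore":((297.5,322),(294,324)),"pin":((297,312),(330,294)),}
for k,(a,b) in D.items(): x,e=tri([rr("w6",a),rr("w7",b)]); print(k,x.round(4),np.round(e,4))
for n,i in(("w6",0),("w7",1)):
    o,c=W[n]
    P=onplane(c,[Z(n,D["top"][i]),Z(n,D["bot"][i])],.106,o); d=P[0]-P[1]
    print(n,P.round(4),"mid",P.mean(0).round(4),np.linalg.norm(d),"head",np.arctan2(d[1],d[0])-np.pi, "bore",onplane(c,[Z(n,D["bore"][i])],.1,o).round(4), "pin",onplane(c,[Z(n,D["pin"][i])],.0675,o).round(4))
    e,v=ray(c,[(0,0)],o)
o,c=W["w7"]; x,y=210,190
cv2.imwrite("pics/w7h.png",cv2.resize(c["image"][190:300,210:360],None,fx=5,fy=5,interpolation=cv2.INTER_CUBIC))
E
```

```text
top [ 0.5302 -0.1091  0.1051] [0.0001 0.0001]
bot [ 0.5733 -0.1228  0.1043] [0. 0.]
bore [ 0.5512 -0.1163  0.1021] [0.0001 0.0001]
pin [ 0.5519 -0.1162  0.0644] [0.0001 0.0001]
w6 [[ 0.5303 -0.1091  0.106 ]
 [ 0.5731 -0.1228  0.106 ]] mid [ 0.5517 -0.1159  0.106 ] 0.044910516539884184 head -0.3098349681619892 bore [[ 0.5513 -0.1162  0.1   ]] pin [[ 0.5519 -0.1161  0.0675]]
w7 [[ 0.5301 -0.109   0.106 ]
 [ 0.5729 -0.1225  0.106 ]] mid [ 0.5515 -0.1157  0.106 ] 0.044869681947663664 head -0.30603511054822974 bore [[ 0.5514 -0.1166  0.1   ]] pin [[ 0.5514 -0.1158  0.0675]]
```

View pics/w7h.png

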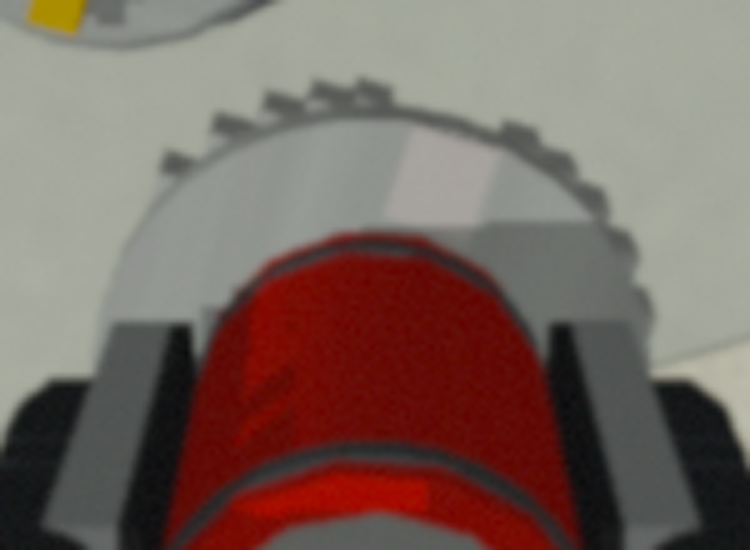

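```bash
cat > held.py <<'E'
from h import *
from scipy.optimize import least_squares
def tp(c,uv,zt):
    k,d=K(c); p=cv2.undistortPoints(np.array(uv,float).reshape(-1,1,2),k,d).reshape(-1,2)
    T=np.array(c["tool_from_camera"]); v=np.c_[p,np.ones(len(p))]@T[:3,:3].T; e=T[:3,3]
    return e+v*((zt-e[2])/v[:,2])[:,None]
E
python3 - <<'E'
from held import *
import pickle
o,c=pickle.load(open("w7.pkl","rb"))
z=lambda p:(210+(p[0]+.5)/5-.5,190+(p[1]+.5)/5-.5)
rim=[(105,310),(122,255),(155,208),(200,170),(260,135),(320,118),(380,112),(450,122),(520,148),(570,183),(610,225),(640,285)]
for zt in(.004,.006,.008):
    P=tp(c,[z(p) for p in rim],zt)[:,:2]
    f=least_squares(lambda s:np.hypot(*(P-s[:2]).T)-s[2],[0,0,.026]); 
    M=tp(c,[z((443,178)),z((453,130)),z((434,220))],zt)[:,:2]
    a=np.arctan2(M[:,1]-f.x[1],M[:,0]-f.x[0])
    e=M[1]-M[2]
    f2=least_squares(lambda s:np.hypot(*(P-s[:2]).T)-.026,[0,0])
    print(zt,f.x.round(4),np.abs(f.fun).max().round(4),"fixedR",f2.x.round(4),M[0].round(4),"mark ang",a.round(3),"own dir",np.arctan2(e[1],e[0]).round(3), np.arctan2(M[0,1]-f2.x[1],M[0,0]-f2.x[0]).round(3),np.hypot(*(M[0]-f2.x)))
E
```

```text
0.004 [0.0014 0.0007 0.0255] 0.0002 fixedR [0.0007 0.0007] [0.0208 0.0065] mark ang [0.294 0.274 0.32 ] own dir 0.185 0.283 0.02089538372143374
0.006 [0.0004 0.0007 0.0258] 0.0002 fixedR [0.0002 0.0007] [0.0201 0.0066] mark ang [0.294 0.274 0.32 ] own dir 0.185 0.29 0.020762350996669593
0.008 [-0.0006  0.0007  0.0262] 0.0002 fixedR [-0.0003  0.0007] [0.0194 0.0067] mark ang [0.294 0.274 0.32 ] own dir 0.185 0.298 0.020630171594057136
```

The mark sits at tool angle 0.29 (0.285 expected from before the grasp: no slip). Flange axis in the tool is about (0.2, 0.7) mm; spindle axis (0.5516, -0.1159), dog line -0.308. So target TCP is (0.5518, -0.1166) with jaw heading 1.550; expect z about 0.118 at home.

```bash
python3 - <<'E'
from h import *; from station import *
go(bot.get_obs(),[0.5518,-0.1166,0.20],1.550)
E
```

```text
pos [ 0.5901 -0.0813  0.2004] yaw_y 1.5358 tilt [ 2.e-04 -6.e-04 -1.e+00] travel [ 3.71 -3.66  0.04] spin -0.014200933510970515 q [-0.13  0.38  0.21  1.8  -0.09  0.97  1.65] t 7.92 F [ 0.8 -0.2 -2.8] g 3.08
```

Request:
arm_command:
  increments:
    - {"travel": [0.7, -0.7, 0], "spin": -0.005}
    - {"travel": [2, -2, 0], "spin": -0.01}
    - {"travel": [3.2, -3.2, 0], "spin": -0.014}
    - {"travel": [3.7, -3.65, 0], "spin": -0.014}
    - {"travel": [3.7, -3.65, 0], "spin": -0.014}
    - {"travel": [3.7, -3.65, 0], "spin": -0.014}
    - {"travel": [3.7, -3.65, 0], "spin": -0.014}

```text
t: 8.5
eef_pos: [0.5526, -0.1152, 0.2005]
tool_rot: [0.0, 0.01, 1.0, 0.0]
contact_force: [-0.5, 0.1, -3.3]
gripper_width: 0.359
```

```bash
python3 - <<'E'
from h import *; from station import *
go(bot.get_obs(),[0.5518,-0.1166,0.15],1.550)
for n in("scene","side"):cv2.imwrite(f"pics/{n}8.png",cv2.resize(read_camera(n)["image"][60:260,120:420],None,fx=2.6,fy=2.6,interpolation=cv2.INTER_CUBIC))
go(bot.get_obs(),[0.5518,-0.1166,0.15],1.550)
E
```

```text
pos [ 0.5526 -0.1152  0.2005] yaw_y 1.5507 tilt [ 1.e-03  5.e-04 -1.e+00] travel [ 0.08 -0.14  5.05] spin 0.0007040047642012937 q [-0.08  0.33  0.22  1.87 -0.09  0.95  1.73] t 8.5 F [-0.5  0.1 -3.3] g 3.07
pos [ 0.5525 -0.115   0.2003] yaw_y 1.5514 tilt [ 5.e-04  3.e-04 -1.e+00] travel [ 0.07 -0.16  5.03] spin 0.0013706857366704295 q [-0.08  0.33  0.22  1.87 -0.09  0.95  1.73] t 8.6 F [ 0.1  0.2 -3.5] g 3.08
```

View pics/scene8.png

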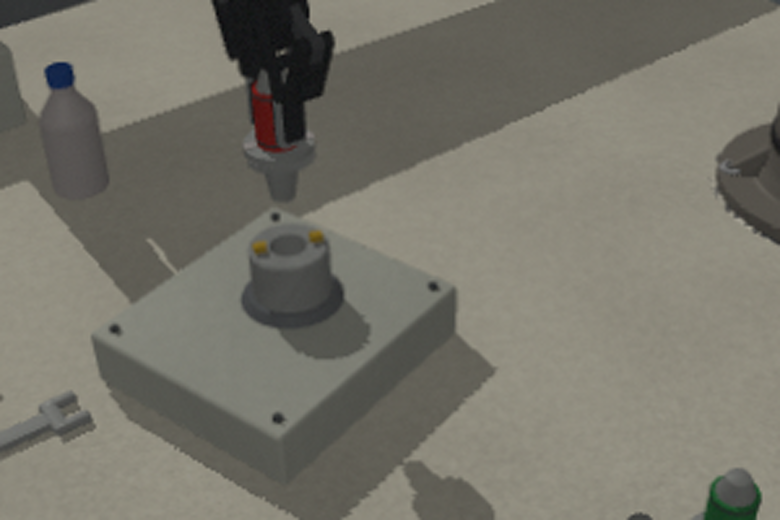

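View pics/side8.png

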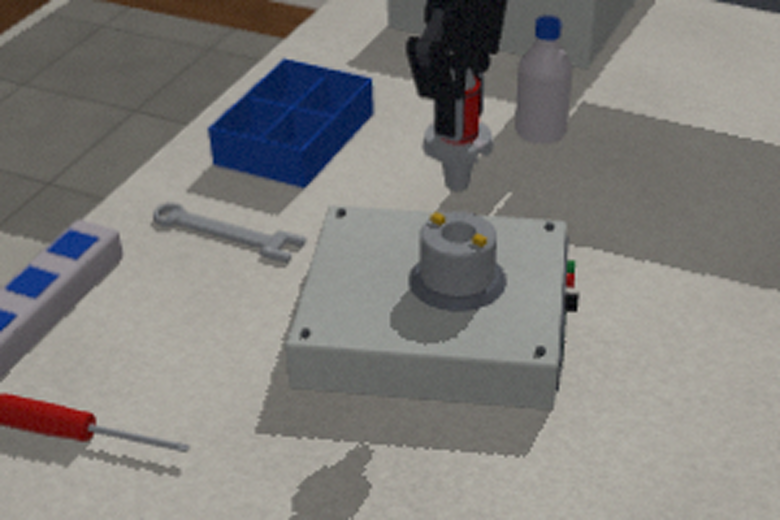

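The holder hangs right over the spindle in both views. I correct the 1.7 mm offset and lower the shank into the bore's mouth.

Request:
arm_command:
  increments:
    - {"travel": [0.07, -0.15, 0.5], "spin": 0}
    - {"travel": [0.07, -0.15, 1.5], "spin": 0}
    - {"travel": [0.07, -0.15, 3], "spin": 0}
    - {"travel": [0.07, -0.15, 4.5], "spin": 0}
    - {"travel": [0.07, -0.15, 5.7], "spin": 0}
    - {"travel": [0.07, -0.15, 6.5], "spin": 0}
    - {"travel": [0.07, -0.15, 6.5], "spin": 0}
    - {"travel": [0.07, -0.15, 6.5], "spin": 0}
    - {"travel": [0.07, -0.15, 6.5], "spin": 0}

```text
t: 9.35
eef_pos: [0.5516, -0.1175, 0.1358]
tool_rot: [0.001, 0.01, 1.0, -0.0]
contact_force: [0.2, 0.7, -2.5]
gripper_width: 0.359
```

```bash
python3 - <<'E'
from h import *; from station import *
o=bot.get_obs();c=read_camera("wrist");cv2.imwrite("pics/w9.png",c["image"])
go(o,[0.5518,-0.1166,0.124],1.550)
go(bot.get_obs(),[0.5518,-0.1166,0.124],1.550)
E
```

```text
pos [ 0.5516 -0.1175  0.1358] yaw_y 1.55 tilt [ 1.1e-03 -1.0e-04 -1.0e+00] travel [-0.02  0.09  1.18] spin -3.595084021790207e-05 q [-0.06  0.41  0.21  1.93 -0.11  0.82  1.75] t 9.35 F [ 0.2  0.7 -2.5] g 3.06
pos [ 0.5517 -0.1176  0.1361] yaw_y 1.5499 tilt [ 1.6e-03 -1.0e-04 -1.0e+00] travel [-0.    0.1   1.21] spin -0.0001138735981391914 q [-0.06  0.41  0.21  1.92 -0.11  0.82  1.75] t 9.4 F [-0.1 -0.2 -3.5] g 3.04
```

View pics/w9.png

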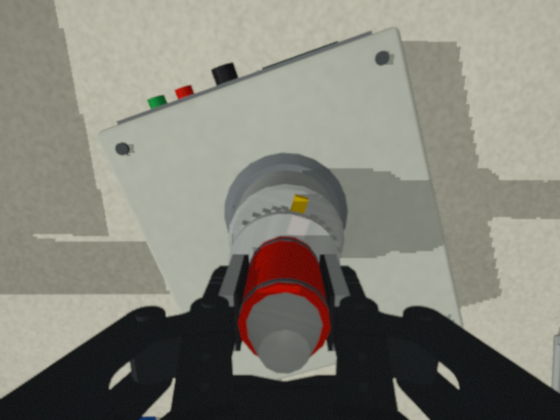

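```bash
python3 - <<'E'
from held import *; from station import *
o=bot.get_obs(); c=read_camera("wrist"); im=c["image"]
hsv=cv2.cvtColor(im,cv2.COLOR_BGR2HSV); m=cv2.inRange(hsv,(18,130,120),(35,255,255)); k,l,s,ce=cv2.connectedComponentsWithStats(m)
print([(s[i].tolist(),ce[i]) for i in range(1,k) if s[i][4]>10])
cv2.imwrite("pics/w10.png",cv2.resize(im[180:250,225:345],None,fx=6,fy=6,interpolation=cv2.INTER_CUBIC))
go(o,[0.5518,-0.1166,0.124],1.55)
# expected spindle/dog position per earlier measure projected in tool frame
Rt=q2R(o["tool_rot"]);d=.0225*np.array([np.cos(-.308),np.sin(-.308)])
for p in([.5516,-.1159,.106],[.5516-d[0],-.1159-d[1],.106]): print((Rt.T@(np.array(p)-o["eef_pos"])*1000).round(2), proj(c,[p],o))
E
```

```text
[([291, 195, 17, 18, 216], array([298.90740741, 203.76851852]))]
pos [ 0.5517 -0.1176  0.1361] yaw_y 1.5499 tilt [ 1.6e-03 -1.0e-04 -1.0e+00] travel [-0.    0.1   1.21] spin -0.0001138735981391914 q [-0.06  0.41  0.21  1.92 -0.11  0.82  1.75] t 9.4 F [-0.1 -0.2 -3.5] g 3.04
[ 0.23  1.66 30.09] [[286.50279989 245.56659634]]
[21.81  8.03 30.05] [[299.14815905 206.29801645]]
```

View pics/w10.png

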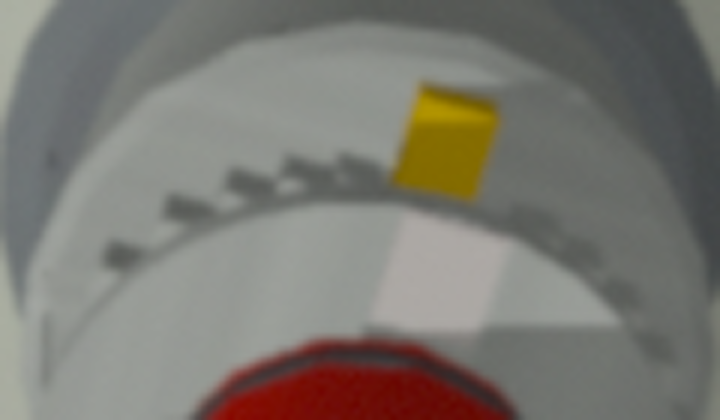

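The dog (≈(299,205)) lies on the mark's line and matches the prediction (299,206). Shift 1 mm in y and lower slowly while watching force.

Request:
arm_command:
  increments:
    - {"travel": [0, 0.1, 0.2], "spin": 0}
    - {"travel": [0, 0.1, 0.5], "spin": 0}
    - {"travel": [0, 0.1, 0.8], "spin": 0}
    - {"travel": [0, 0.1, 1.0], "spin": 0}
    - {"travel": [0, 0.1, 1.0], "spin": 0}
    - {"travel": [0, 0.1, 1.0], "spin": 0}

```text
t: 9.95
eef_pos: [0.5509, -0.1164, 0.125]
tool_rot: [-0.0, 0.01, 1.0, 0.0]
contact_force: [-0.6, -0.0, -4.0]
gripper_width: 0.359
```

Request:
arm_command:
  increments:
    - {"travel": [0, 0, 0.1], "spin": 0}
    - {"travel": [0, 0, 0.2], "spin": 0}
    - {"travel": [0, 0, 0.2], "spin": 0}
    - {"travel": [0, 0, 0.2], "spin": 0}

```text
t: 10.28
eef_pos: [0.551, -0.1164, 0.1232]
tool_rot: [-0.0, 0.01, 1.0, 0.0]
contact_force: [-0.3, 0.6, -3.8]
gripper_width: 0.359
```

```bash
python3 - <<'E'
from h import *; from station import *
o=bot.get_obs();go(o,[0.5518,-0.1166,0.118],1.550);print(np.round(o["torque"],2))
E
```

```text
pos [ 0.551  -0.1164  0.1232] yaw_y 1.5499 tilt [-1.e-04  0.e+00 -1.e+00] travel [-0.08 -0.02  0.52] spin -8.446259688432711e-05 q [-0.06  0.43  0.2   1.93 -0.12  0.79  1.76] t 10.28 F [-0.3  0.6 -3.8] g 3.06
[ 0.03  0.04 -0.01]
```

Request:
arm_command:
  increments:
    - {"travel": [-0.06, 0, 0], "spin": 0}
    - {"travel": [-0.06, 0, 0.1], "spin": 0}
    - {"travel": [-0.06, 0, 0.1], "spin": 0}
    - {"travel": [-0.06, 0, 0.1], "spin": 0}

```text
t: 10.62
eef_pos: [0.5516, -0.1165, 0.1222]
tool_rot: [-0.0, 0.01, 1.0, 0.0]
contact_force: [0.3, -0.1, -4.1]
gripper_width: 0.361
```

Request:
arm_command:
  increments:
    - {"travel": [0, 0, 0.1], "spin": 0}
    - {"travel": [0, 0, 0.1], "spin": 0}
    - {"travel": [0, 0, 0.1], "spin": 0}

```text
t: 10.87
eef_pos: [0.5518, -0.1165, 0.1216]
tool_rot: [0.0, 0.01, 1.0, 0.0]
contact_force: [0.8, 0.4, -0.5]
gripper_width: 0.361
```

```bash
python3 - <<'E'
from h import *; from station import *
o=bot.get_obs();go(o,[0.5518,-0.1166,0.118],1.550);print(np.round(o["torque"],2))
c=read_camera("wrist");cv2.imwrite("pics/w11.png",cv2.resize(c["image"][180:250,225:345],None,fx=6,fy=6,interpolation=cv2.INTER_CUBIC))
E
```

```text
pos [ 0.5518 -0.1165  0.1216] yaw_y 1.5499 tilt [ 5.e-04 -0.e+00 -1.e+00] travel [ 0.   -0.01  0.36] spin -5.521723783141752e-05 q [-0.06  0.43  0.2   1.93 -0.12  0.79  1.76] t 10.87 F [ 0.8  0.4 -0.5] g 3.08
[ 0.02  0.14 -0.  ]
```

View pics/w11.png

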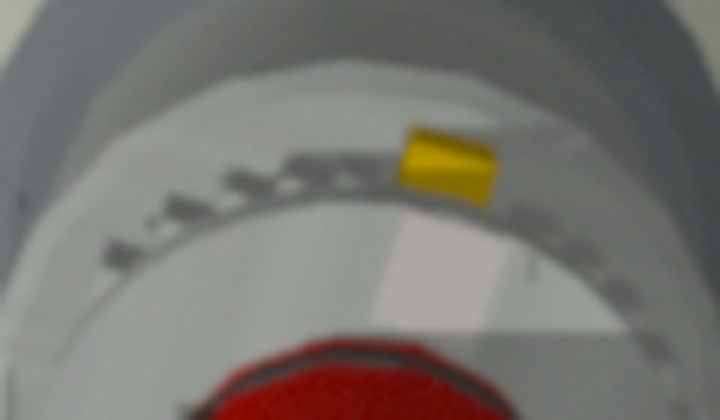

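Contact starts at z≈0.1217, the height expected of the pin (0.1215), not of the dogs (0.124), and the dog is in line with the mark. I press in small steps; a pin yields near 11 N while the dogs would not.

Request:
arm_command:
  increments:
    - {"travel": [0, 0, 0.04], "spin": 0}
    - {"travel": [0, 0, 0.07], "spin": 0}
    - {"travel": [0, 0, 0.07], "spin": 0}

```text
t: 11.17
eef_pos: [0.5521, -0.1165, 0.1214]
tool_rot: [0.0, 0.01, 1.0, 0.0]
contact_force: [-2.7, -0.1, 5.8]
gripper_width: 0.359
```

Request:
arm_command:
  increments:
    - {"travel": [0, 0, 0.04], "spin": 0}
    - {"travel": [0, 0, 0.07], "spin": 0}
    - {"travel": [0, 0, 0.07], "spin": 0}

```text
t: 11.42
eef_pos: [0.5521, -0.1165, 0.1208]
tool_rot: [0.001, 0.01, 1.0, 0.0]
contact_force: [-1.5, 0.8, 6.5]
gripper_width: 0.36
```

Push stands at about 10 N and it is sinking: the pin is yielding.

Request:
arm_command:
  increments:
    - {"travel": [0, 0, 0.04], "spin": 0}
    - {"travel": [0, 0, 0.08], "spin": 0}
    - {"travel": [0, 0, 0.08], "spin": 0}

```text
t: 11.67
eef_pos: [0.5521, -0.1165, 0.12]
tool_rot: [0.001, 0.01, 1.0, 0.0]
contact_force: [-1.5, 1.4, 6.8]
gripper_width: 0.362
```

Request:
arm_command:
  increments:
    - {"travel": [0, 0, 0.04], "spin": 0}
    - {"travel": [0, 0, 0.08], "spin": 0}
    - {"travel": [0, 0, 0.08], "spin": 0}

```text
t: 11.92
eef_pos: [0.5521, -0.1165, 0.1192]
tool_rot: [0.001, 0.01, 1.0, 0.0]
contact_force: [-1.7, 1.2, 6.8]
gripper_width: 0.359
```

```bash
python3 - <<'E'
from h import *; from station import *
o=bot.get_obs();go(o,[0.5518,-0.1166,0.118],1.550);print(np.round(o["torque"],2))
c=read_camera("wrist");cv2.imwrite("pics/w12.png",cv2.resize(c["image"][180:250,225:345],None,fx=6,fy=6,interpolation=cv2.INTER_CUBIC))
E
```

```text
pos [ 0.5521 -0.1165  0.1192] yaw_y 1.5499 tilt [ 1.1e-03  1.0e-04 -1.0e+00] travel [ 0.03 -0.01  0.12] spin -9.92875211709432e-05 q [-0.06  0.43  0.2   1.94 -0.12  0.78  1.76] t 11.92 F [-1.7  1.2  6.8] g 3.07
[0.1  0.59 0.03]
```

View pics/w12.png

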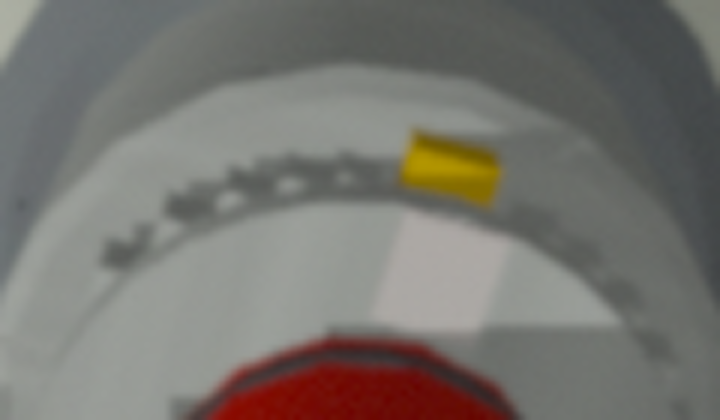

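Force stays a steady ~10.6 N net while sinking 2.4 mm, and the flange has not moved in the grip. Continue to the face.

Request:
arm_command:
  increments:
    - {"travel": [0, 0, 0.03], "spin": 0}
    - {"travel": [0, 0, 0.06], "spin": 0}
    - {"travel": [0, 0, 0.06], "spin": 0}

```text
t: 12.22
eef_pos: [0.5521, -0.1165, 0.1187]
tool_rot: [0.001, 0.01, 1.0, 0.0]
contact_force: [-2.0, 1.6, 6.6]
gripper_width: 0.358
```

Request:
arm_command:
  increments:
    - {"travel": [0, 0, 0.03], "spin": 0}
    - {"travel": [0, 0, 0.05], "spin": 0}
    - {"travel": [0, 0, 0.05], "spin": 0}

```text
t: 12.47
eef_pos: [0.5521, -0.1165, 0.1182]
tool_rot: [0.001, 0.01, 1.0, 0.0]
contact_force: [-2.4, 0.9, 7.6]
gripper_width: 0.359
```

Request:
arm_command:
  increments:
    - {"travel": [0, 0, 0.03], "spin": 0}
    - {"travel": [0, 0, 0.04], "spin": 0}
    - {"travel": [0, 0, 0.04], "spin": 0}

```text
t: 12.72
eef_pos: [0.5521, -0.1165, 0.1181]
tool_rot: [0.001, 0.01, 1.0, 0.0]
contact_force: [-3.8, 0.4, 10.4]
gripper_width: 0.362
```

Request:
arm_command:
  increments:
    - {"travel": [0, 0, 0.02], "spin": 0}
    - {"travel": [0, 0, 0.03], "spin": 0}
    - {"travel": [0, 0, 0.03], "spin": 0}

```text
t: 12.97
eef_pos: [0.5521, -0.1165, 0.1181]
tool_rot: [0.001, 0.01, 1.0, 0.0]
contact_force: [-4.4, 1.0, 13.0]
gripper_width: 0.359
```

It stopped dead at z=0.1181, 3.6 mm below pin contact, with force now rising: face contact. A little more seating (still <21 N), then check.

Request:
arm_command:
  increments:
    - {"travel": [0, 0, 0.03], "spin": 0}
    - {"travel": [0, 0, 0.03], "spin": 0}
    - {"travel": [0, 0, 0.03], "spin": 0}

```text
t: 13.22
eef_pos: [0.5521, -0.1165, 0.1181]
tool_rot: [0.001, 0.011, 1.0, 0.0]
contact_force: [-4.9, 1.7, 15.7]
gripper_width: 0.359
```

```bash
python3 - <<'E'
from h import *; from station import *
o=bot.get_obs();go(o,[0.5518,-0.1166,0.118],1.550);print(np.round(o["torque"],2))
a=read_camera("scene")["image"][110:200,180:290];b=read_camera("side")["image"][100:190,240:350]
cv2.imwrite("pics/ss13.png",np.hstack([cv2.resize(x,None,fx=3.6,fy=3.6,interpolation=cv2.INTER_CUBIC) for x in(a,b)]))
E
```

```text
pos [ 0.5521 -0.1165  0.1181] yaw_y 1.5498 tilt [ 1.3e-03  4.0e-04 -1.0e+00] travel [ 0.03 -0.01  0.01] spin -0.00024908100640974595 q [-0.06  0.44  0.2   1.94 -0.12  0.78  1.76] t 13.22 F [-4.9  1.7 15.7] g 3.07
[0.3  1.28 0.08]
```

View pics/ss13.png

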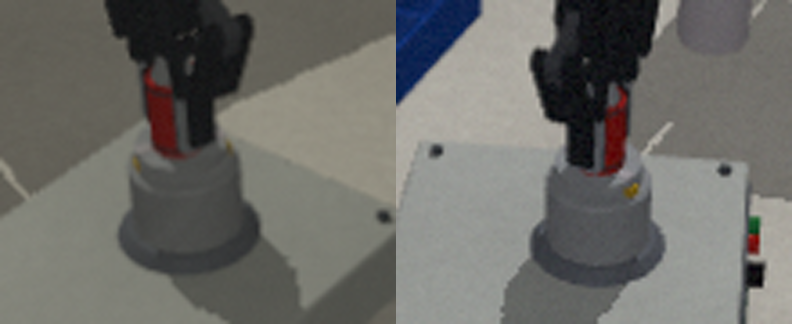

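Flange sits on the face with the dog showing in the slot's end in the side view (zoom (630,188)). Now unload the push, then open.

Request:
arm_command:
  increments:
    - {"travel": [0, 0, -0.05], "spin": 0}
    - {"travel": [0, 0, -0.1], "spin": 0}
    - {"travel": [0, 0, -0.15], "spin": 0}
    - {"travel": [0, 0, -0.15], "spin": 0}

```text
t: 13.65
eef_pos: [0.5519, -0.1165, 0.1181]
tool_rot: [0.0, 0.01, 1.0, -0.0]
contact_force: [-1.4, 0.5, 4.9]
gripper_width: 0.359
```

Request:
arm_command:
  increments:
    - {"travel": [0, 0, -0.05], "spin": 0}
    - {"travel": [0, 0, -0.05], "spin": 0}
    - {"travel": [0, 0, -0.05], "spin": 0}

```text
t: 13.9
eef_pos: [0.5518, -0.1164, 0.1182]
tool_rot: [0.0, 0.01, 1.0, -0.0]
contact_force: [-0.3, -0.0, 2.4]
gripper_width: 0.364
```

Request:
arm_command:
  increments:
    - {"travel": [0, 0, 0], "spin": 0}
    - {"travel": [0, 0, 0], "spin": 0}
    - {"travel": [0, 0, 0], "spin": 0}
    - {"travel": [0, 0, 0], "spin": 0}
    - {"travel": [0, 0, 0], "spin": 0}
    - {"travel": [0, 0, 0], "spin": 0}
    - {"travel": [0, 0, 0], "spin": 0}
    - {"travel": [0, 0, 0], "spin": 0}
  gripper: 7.5

```text
t: 14.57
eef_pos: [0.5517, -0.1164, 0.1182]
tool_rot: [0.0, 0.01, 1.0, -0.0]
contact_force: [-0.4, -0.3, 0.2]
gripper_width: 0.882
```

```bash
python3 - <<'E'
from h import *; from station import *
o=bot.get_obs();go(o,[0.5518,-0.1166,0.22],1.550)
c=read_camera("wrist");cv2.imwrite("pics/w14.png",c["image"])
E
```

```text
pos [ 0.5517 -0.1164  0.1182] yaw_y 1.55 tilt [ 1.e-04 -0.e+00 -1.e+00] travel [-1.000e-02 -2.000e-02 -1.018e+01] spin -1.9524517380187234e-05 q [-0.06  0.44  0.2   1.94 -0.12  0.78  1.76] t 14.57 F [-0.4 -0.3  0.2] g 7.53
```

View pics/w14.png

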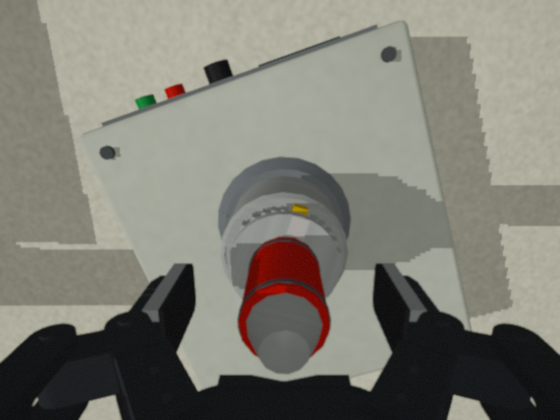

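Released, upright, fingers well clear; force reads ~0. I retreat straight up and verify from two wrist places.

Request:
arm_command:
  increments:
    - {"travel": [0, 0, -0.5], "spin": 0}
    - {"travel": [0, 0, -1.5], "spin": 0}
    - {"travel": [0, 0, -3], "spin": 0}
    - {"travel": [0, 0, -5], "spin": 0}
    - {"travel": [0, 0, -7.5], "spin": 0}
    - {"travel": [0, 0, -9.5], "spin": 0}
    - {"travel": [0, 0, -10.5], "spin": 0}
    - {"travel": [-1, 0, -10.5], "spin": 0}
    - {"travel": [-4, 0, -10.5], "spin": 0}
    - {"travel": [-7, 0, -10.5], "spin": 0}
    - {"travel": [-8, 0, -10.5], "spin": 0}
    - {"travel": [-8, 0, -10.5], "spin": 0}

```text
t: 15.62
eef_pos: [0.6336, -0.1173, 0.2214]
tool_rot: [-0.0, 0.01, 1.0, -0.0]
contact_force: [0.2, 1.4, 0.1]
gripper_width: 0.882
```

Request:
arm_command:
  increments:
    - {"travel": [0, 0, 0], "spin": 0}
    - {"travel": [0, 0, 0], "spin": 0}
    - {"travel": [0, 0, 0], "spin": 0}

```text
t: 15.87
eef_pos: [0.6304, -0.1184, 0.2228]
tool_rot: [-0.001, 0.011, 1.0, 0.0]
contact_force: [-1.0, 0.3, 0.2]
gripper_width: 0.88
```

```bash
python3 - <<'E'
from h import *; from station import *
import pickle
o=bot.get_obs(); c=read_camera("wrist"); pickle.dump((o,c),open("w15.pkl","wb"))
p=proj(c,[[.5516,-.1159,.148]],o)[0].astype(int); x,y=max(p[0]-60,0),max(p[1]-55,0);print(x,y,o["eef_pos"])
cv2.imwrite("pics/w15.png",cv2.resize(c["image"][y:y+110,x:x+120],None,fx=5,fy=5,interpolation=cv2.INTER_CUBIC))
cs={n:read_camera(n) for n in("scene","side")}
pickle.dump(cs,open("cs.pkl","wb"))
cv2.imwrite("pics/ss15.png",np.hstack([cv2.resize(cs[n]["image"][b:b+110,a:a+110],None,fx=3.6,fy=3.6,interpolation=cv2.INTER_CUBIC) for n,a,b in(("scene",180,90),("side",240,80))]))
cv2.imwrite("pics/scene15.png",cs["scene"]["image"])
E
```

```text
224 36 [ 0.63042104 -0.1183921   0.22280631]
```

View pics/w15.png

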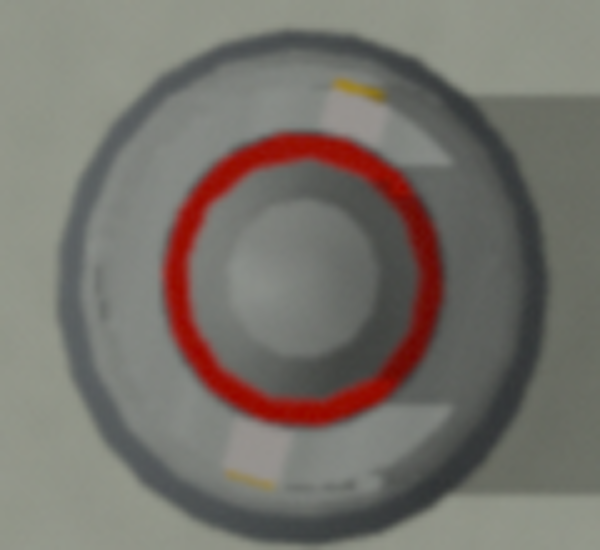

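View pics/ss15.png

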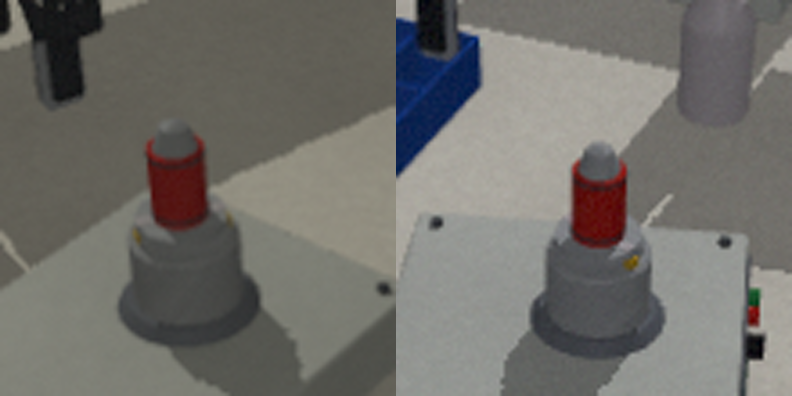

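View pics/scene15.png

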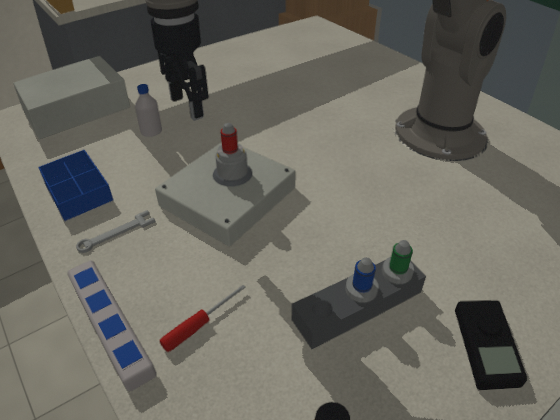

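Both dog ends are in line with the white marks (zoom (358,90) and (250,480)), the holder is upright, and the others are undisturbed. One height check, from wrist and scene.

```bash
python3 - <<'E'
from h import *; from station import *
import pickle
o,c=pickle.load(open("w15.pkl","rb")); cs=pickle.load(open("cs.pkl","rb"))
e,v=ray(c,[(224+303.5/5-.5,36+278.5/5-.5)],o); r=[(e,v[0])]
for n,p in(("scene",(180+176/3.6,90+140/3.6)),("side",(240+(601-396)/3.6,80+169/3.6))):
    e,v=ray(cs[n],[p]); x,er=tri(r+[(e,v[0])]); print(n,x.round(4),np.round(er,4))
P=onplane(c,[(224+358/5,36+105/5),(224+253/5,36+460/5)],.112,o);d=P[0]-P[1];print("mark head",np.arctan2(d[1],d[0])-np.pi,P.mean(0))
print(bot.get_obs()["t"],bot.get_obs()["contact_force"])
E
```

```text
scene [ 0.5513 -0.116   0.1586] [0.0007 0.0007]
side [ 0.5517 -0.1163  0.1544] [0. 0.]
mark head -0.32138872087108794 [ 0.55195641 -0.11582192  0.112     ]
16.0167 [-0.48972613  0.00721043  0.31958656]
```

Sleeve top at 154–159 mm (mean 156.5, home 157), axis on the spindle, slot line -0.32 vs dogs -0.31. Handing in.

```bash
python3 -c "
from station import bot
print(bot.hand_in())"
```

```text
the job is handed in; nothing more can be done
None
```

The red holder is in the spindle with its slot over both dogs, pressed home and released. The job was handed in at about 16 s.

- **Fit:** I found the dog line by eye, at -0.31 rad, and turned the holder to it before lowering. It went past the dogs without needing any more turning.
- **Pressing:** The tip met the ejector pin at TCP height 121.7 mm. The pin yielded at about 10.5 N net, and the holder stopped dead 3.6 mm lower (3.5 mm expected). The peak push was about 19.5 N, under the 25 N limit.
- **Last checks:**
  - The holder's axis is within 0.5 mm of the measured spindle axis, and the marks lie along the dogs at -0.32 rad.
  - The gripper is clear and its force reads about zero.
  - In the last scene picture the blue and green holders and the other things look as they were.
- **Disagreement:** Camera triangulation of the sleeve top gave 158.6 mm from one view pair and 154.4 mm from the other; home is 157 mm. That is too coarse to prove the last millimetre, so "fully home" rests on the hard stop and the rise in force.
- **Mishap:** One move early on was refused because I left out the spin value. Nothing moved.

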